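# Open a bent-lamination press with its fold-out crank handle and draw the mould out

### The arm

A 6-joint arm with a two-finger parallel gripper is mounted at the origin on the work surface. World frame = base frame: x ahead of the robot, y to its left, z up, the work surface at z = 0. Lengths are in mm, angles in degrees, forces in N, time in s.
With the tool pointing down it reaches from about 300 to 850 mm from the base axis. Payload 4.2 kg.
Tool frame: the origin (TCP) lies midway between the tips of the shut fingers; the grasp point (between the pads) lies env.hold_point_z behind it (env.hold_point_z is the distance from the TCP to the grasp point, in mm); z points along the fingers, y is the line along which they close (so a half turn about z gives the same grasp; the last joint's range is limited). The gripper opens to 91 mm and grips with 3 to 60 N. Pads are 32 mm wide; open, the fingers measure 118 mm over their backs; the gripper's body (76 mm by 178 mm) begins 60 mm behind the grasp point.
Start: joints at [-1.146, 18.312, 89.639, -0, 72.044, -1.146], TCP at [575.016, 0, 213.976] pointing down, gripper open.
Joint ranges: [-177.97, 177.97], [-48.28, 115.42], [12.27, 149.76], [-77.06, 257.06], [2.81, 150.46], [-146.56, 146.56]. Speed limits (degrees/s): [147.25, 147.25, 180, 180, 180, 180].

### API

Orientations are given as [roll, pitch, yaw] about the fixed x, y, z axes, in that order (R = Rz(yaw) Ry(pitch) Rx(roll)).
In Python, from workcell import env, viewer, spotter gives the robot as it stands.
- The arm moves only by the tool apply_moves, never from a script. Its arguments are lists of equal length, an entry for each row: "delta_pos": the shift along the world's x, y, z normalised to -1 to 1, where 1 is 120 mm, a list of three; "rot": the turn, a rotation vector about the world's x, y, z normalised to -1 to 1, where 1 is 1.5 rad, a list of three; "hand": the opening, from 0 (shut) to 1 (fully open). A call has 1 to 10 rows; each row is the pose to reach, as a shift and turn from the pose commanded when the call began; what a row does not reach only later rows make up. A row lasts 1/12 s, in which the tool goes at most 41.7 mm and 7.16 degrees, less where a joint would pass 70% of its speed; a pose out of reach is approached as far as the arm can. A call with a number of a shift or a turn outside -1 to 1 is refused whole. A call with a gripper value outside its range is refused whole. The fingers move at their own pace and stop on an object; "newtons" is the grip in N (left out, the last holds). Time passes only in rows, so rows that repeat a pose let the fingers close. It gives the time, the measured TCP pose, the force, the opening and the grip force at its end, in the units of the state.
- env.state(): the state, without advancing time (a new reading comes with each control period).
- viewer.grab_frame(name): name is "scene" or "side" or "wrist"; returns a dict with "pixels" (384x512x3 uint8, red, green, blue), "camera_matrix" (3x3 intrinsics, pixels), "k1" (the pictures are not rectified: a ray, as slopes to the right and down, at radius r is drawn at 1 + k1 r^2 times it, then the intrinsics apply), "R" (3x3) and "t" (3): a world point X has camera coordinates R X + t; the wrist camera has in their place "mount" (4x4, takes a point from camera to tool coordinates, whose origin is the TCP and whose axes are the flange's). Camera axes: x right, y down, z forward; pixel columns grow to the right and rows downward; lengths in mm; the calibration is good to about 2 mm. A picture is of the moment at which its call begins: read the wrist's pose just before it. There is no depth.
- env.job_done(): hands the job in; it is judged then, once.
Trained networks look in a picture, given as the dict that the camera call returned (one of the last four; its "shot" number tells which), for a name from the list of things; names that differ only in an ending like _2 or _b are one class to them, and where a whole thing is asked for, a point or a joint stands for the part that bears it (a point fixed in the world has none). Each returns a list of dicts, best first, with "score" (0 to 1); they miss things now and then, are a little off and sometimes report something else, mostly with a low value. They report only what shows in the picture. A call takes as long as a camera call.
- spotter.trace(picture, query): "mask" (384x512 bool, what is visible of it) and "box" ([centre column, centre row, width, height] in pixels, round what is visible of it).
- spotter.landmark_of(picture, query): "position" ([column, row] in pixels: a listed point, or the origin of a listed thing).
The state is a dict: "time_s": time; "qpos": joint angles; "qvel": joint speeds; "effort": joint torques, N m; "ee_pos": TCP position; "ee_rot": TCP orientation; "force": force on the tool from outside, world axes, zero at the start; "torque": the same for the moment, N m; "gripper_width": finger opening in mm; "gripper_force": force on a finger pad.
Only numpy, scipy, OpenCV 4.12 (cv2) and the standard library are available. Lean on these libraries where they do the work, as an engineer would, in place of code of your own. Each camera call takes 0.05 s, during which the arm holds its last target. There are 200 camera calls.

### The job

The glue in the laminating press has cured: swing the folded crank handle on the handwheel up until it stands upright, crank the handwheel with it until the upper mould is all the way up, and fold the handle back down flat into the wheel. Only once the upper mould is up, pull the tray with the lower mould right out to its stop, the curved slat still lying in it, and leave the other things on the bench where they are.

Things in the scene. Friction and masses are not known exactly. Their poses are not given: they have to be found in the camera images.
- press: Fixed screw press: grey base plate 280 x 280 x 18 mm, two steel columns (108 mm either side of the middle along its y), grey crosshead 64 (x) x 272 (y) mm at heights 148 to 178 mm, nuts to 186 mm. Origin: centre of the base plate's underside, on the bench; z up. The tray comes out along the press's -x. The handwheel's vertical axis passes through the origin.
- platen (a joint): Height (m) of the platen with the convex upper mould (206 (x) x 110 (y) mm, top 104 mm above the bench at 0) under the crosshead: 0 = down, 1 mm off the slat, between the raised ends of the lower mould; 0.028 = all the way up, at its stop. It rises 16 mm per turn of the wheel and stays where it is left. Below 0.018 the moulds and slat foul each other if the tray moves.
- wheel (a joint): Angle (rad) of the handwheel on top, counted counter-clockwise seen from above, which raises the platen: 0 = down, 11.0 = upper stop; platen = 0.00255 x wheel. Friction about 0.2 N m. Dark dished wheel 180 mm across, clamped on the screw at any angle: floor of the dish 20 mm, top of its 10 mm wide rim 12 mm below the level of wheel_hub. Wheel, screw and platen rise together.
- wheel_hub (a point): Point on the wheel's vertical axis at the height of the handle's hinge pin; 222 mm above the bench with the platen down, rising with it.
- handle_pivot (a point): Middle of the handle's hinge pin, between two ears (34 mm apart over the outside, top 9 mm above the pin), 66 mm from wheel_hub. The pin is horizontal, at right angles to the line from wheel_hub to handle_pivot.
- handle (a joint): Fold-out angle (rad) of the crank handle about its pin: 0 = folded, lying level in the dish and pointing from the pivot across the wheel's centre; 1.571 = swung out, standing straight up over the pivot (stop). Stiff hinge (0.09 N m) that stays where it is left.
- grip_end (a point): Centre of the handle's free end, 82 mm from handle_pivot. The handle is a black round revolving grip 22 mm thick that reaches from 12 to 82 mm from the pivot and spins freely about its own length; folded, its underside is 9 mm above the dish's floor and nothing stands beside it inside the rim.
- tray (a joint): How far (m) the aluminium tray with the lower mould is pulled out along the press's -x: 0 = home, 0.14 = out at its stop. Friction about 3 N. The lower mould, concave plywood 212 (x) x 80 (y) mm, is bolted on it.
- tray_pull (a point): Middle of the tray's pull bar: steel bar 12 mm thick, level along the press's y, straight over 90 mm, its centre 45 mm above the bench and 190 mm out along -x from the press's origin when the tray is home. The base plate ends 50 mm and the tray's front edge 64 mm behind it; two sloping arms at the bar's ends carry it, with open space in between.
- former (a point): Lowest point of the lower mould's hollow, in its middle, 46 mm above the bench; moves with the tray.
- slat: The finished work: curved wooden slat 188 x 70 x 10 mm, lying hollow side up in the lower mould, loose. Origin: middle of its underside, which coincides with point former; x along its length.
- glue: Bystander: white glue bottle, 64 mm thick, 190 mm tall, on the bench beside the tray's path. Origin: centre of its underside.
- tin: Bystander: metal tin, 90 mm across, 110 mm tall, beside the tray's path. Origin: centre of its underside.
- mallet: Bystander: wooden mallet lying down, head 65 x 115 x 75 mm at its +x end, handle 20 cm long to -x. Origin: on the bench, 105 mm from the head's middle.
- sandblock: Bystander: cork sanding block 115 x 66 x 40 mm. Origin: centre of its underside.
- spare_slat: Bystander: a second, equal slat lying on the bench, to be left alone. Origin: middle of its underside.
- drill: Bystander: cordless drill standing on its battery, 207 mm tall, 115 x 75 mm foot, chuck to its +x, 130 mm from its origin at the centre of its underside.
- tape: Bystander: tape measure standing on edge on a corner of the press's base plate, 75 x 40 x 68 mm. Origin: centre of its underside.

How it is judged:
By the outcome, as a careful person would: the job done as asked, in the order asked, and still so for the second after the job is handed in, with the robot touching nothing.
It also fails if it takes over 64 s, if anything falls off the work surface, if the arm or the gripper's body presses on something with over 40 N, if the wrist force passes 120 N, or if a joint passes its speed limit or range.

## Working session

There is one attempt and no reset: what is moved stays moved. The work goes in short steps, Python scripts to look and compute and a tool call to move; the robot and the scene stay as the last step left them, time stands still between calls to the robot, and variables do not carry over. Pictures are saved under pics/ and viewed, at most 12 in all, crops included, and the job is handed in when it is done.

Besides the shell and the picture viewer there is one more tool, called after "Call:" by a JSON object that holds its "method" and its "body". apply_moves: Moves the arm, as the interface text tells. Its arguments: {"type":"object","properties":{"delta_pos":{"type":"array"},"rot":{"type":"array"},"hand":{"type":"array"},"newtons":{"type":"number"}},"required":["delta_pos","rot","hand"]}

```bash
ls; mkdir -p pics
cat > h.py <<'E'
import numpy as np, cv2
from workcell import env, viewer, spotter
from scipy.spatial.transform import Rotation as Ro
def pose():
    s=env.state(); return np.array(s["ee_pos"]),Ro.from_euler('xyz',s["ee_rot"],degrees=True).as_matrix()
def cam(d,p=None):
    if "R" in d: return np.array(d["R"]),np.array(d["t"])
    P,Rt=p; M=np.array(d["mount"]); Rc=Rt@M[:3,:3]; c=P+Rt@M[:3,3]; return Rc.T,-Rc.T@c
def ray(d,px,p=None):
    K=np.array(d["camera_matrix"]);k=d["k1"];R,t=cam(d,p)
    v=np.array([(px[0]-K[0,2])/K[0,0],(px[1]-K[1,2])/K[1,1]]);u=v.copy()
    for _ in range(20): u=v/(1+k*(u@u))
    r=R.T@np.array([*u,1]); return -R.T@t, r/np.linalg.norm(r)
def onz(d,px,z,p=None):
    c,r=ray(d,px,p); return c+r*(z-c[2])/r[2]
def proj(d,X,p=None):
    K=np.array(d["camera_matrix"]);R,t=cam(d,p);q=R@np.array(X)+t;u=q[:2]/q[2];u=u*(1+d["k1"]*(u@u));return K[:2,:2]@u+K[:2,2]
def tri(rs):
    A=sum(np.eye(3)-np.outer(r,r) for c,r in rs);b=sum((np.eye(3)-np.outer(r,r))@c for c,r in rs);return np.linalg.solve(A,b)
E
python3 - <<'E'
from h import *
np.set_printoptions(precision=1,suppress=True)
print(env.state(), env.hold_point_z)
p=pose();D={n:viewer.grab_frame(n) for n in("scene","side","wrist")}
for n,d in D.items():
    cv2.imwrite(f"pics/{n}0.png",cv2.resize(d["pixels"][:,:,::-1],(800,600)))
for q in ["press","wheel_hub","handle_pivot","grip_end","tray_pull","former","slat","glue","tin","mallet","sandblock","spare_slat","drill","tape"]:
    o=[]
    for n,d in D.items():
        l=spotter.landmark_of(d,q)
        if l: o.append((n,l[0]["score"],np.array(l[0]["position"])))
    print(q,[(a,round(b,2),c) for a,b,c in o], end=' ')
    g=[ray(D[a],c,p) for a,b,c in o if b>.3]
    if len(g)>1: print(tri(g))
    else: print()
    if q in("press","glue","tin","mallet","sandblock","spare_slat","drill"): print("   z0",[onz(D[a],c,0,p)[:2] for a,b,c in o])
E
```

```text
pics
{'time_s': 0.0, 'qpos': array([-1.1, 18.4, 89.7,  0. , 72. , -1.1]), 'qvel': array([-0. , -0. , -0.1, -0. , -0.1,  0.1]), 'effort': array([ -0. , -41.2, -23.2,   0.1,   0. ,  -0. ]), 'ee_pos': array([574.5,   0. , 213.1]), 'ee_rot': array([-179.9,   -0. ,   90. ]), 'force': array([-0.3,  0.1,  0.3]), 'torque': array([-0.,  0., -0.]), 'gripper_force': 0.0, 'gripper_width': 91.50837231336072} 18.8
press [('scene', 0.94, array([258.7, 222.6])), ('side', 0.97, array([253. , 235.2]))] [564.7  73.7   0.9]
   z0 [array([558.5,  69.9]), array([568.5,  79.2])]
wheel_hub [('scene', 0.9, array([263.5, 190. ])), ('side', 0.65, array([252.6, 181.2])), ('wrist', 0.69, array([238. ,  94.5]))] [564.8  77.2 225.4]
handle_pivot [('scene', 0.88, array([275. , 203.9])), ('side', 0.67, array([236., 189.]))] [605.  125.9 221.3]
grip_end [('scene', 0.68, array([258.8, 184.2])), ('side', 0.63, array([259.4, 179.7])), ('wrist', 0.96, array([215.8, 122. ]))] [549.6  61.5 225.2]
tray_pull [('scene', 0.95, array([206.6, 209.1]))] 
former [('scene', 0.88, array([258.7, 218.2])), ('side', 0.88, array([251.8,
[... 292 characters left out ...]
array([ 731.9, -280.4])]
mallet [('scene', 0.78, array([140. , 189.9])), ('side', 0.9, array([287.2, 168.3]))] [ 536.3 -410.7   -3.6]
   z0 [array([ 530.6, -415. ]), array([ 539. , -393.4])]
sandblock [('scene', 0.57, array([317.9, 204.9])), ('side', 0.71, array([275.6, 281.9]))] [439.8 276.1   9.5]
   z0 [array([427.7, 273.5]), array([445.3, 273.3])]
spare_slat [('side', 0.64, array([332. , 171.7]))] 
   z0 [array([ 344.8, -412.6])]
drill [('scene', 0.77, array([324.3, 261.6])), ('side', 0.39, array([287.8, 166.8]))] [598.7 235.8 282.4]
   z0 [array([655., 329.]), array([ 538.9, -406.6])]
tape [('scene', 0.5, array([287.8, 200.4])), ('side', 0.91, array([286.3, 250.1]))] [442.  153.8  19.6]
```

View pics/scene0.png

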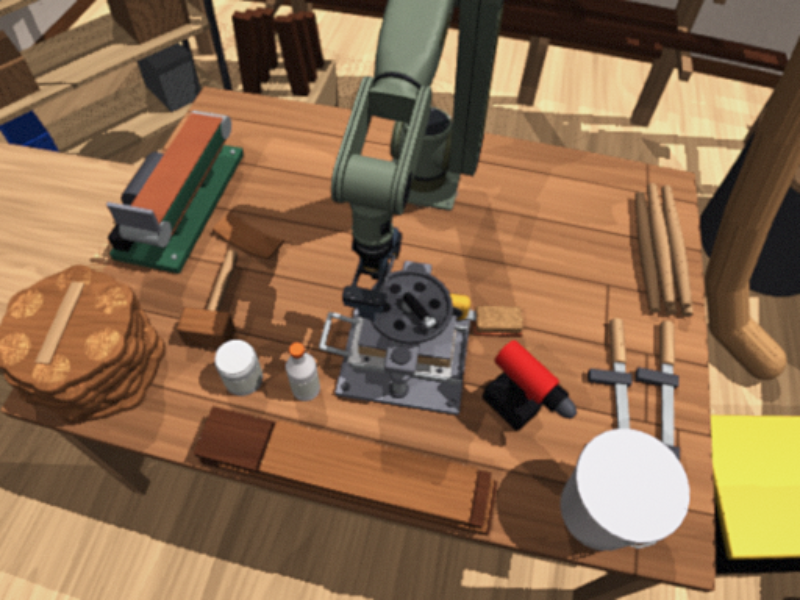

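View pics/side0.png

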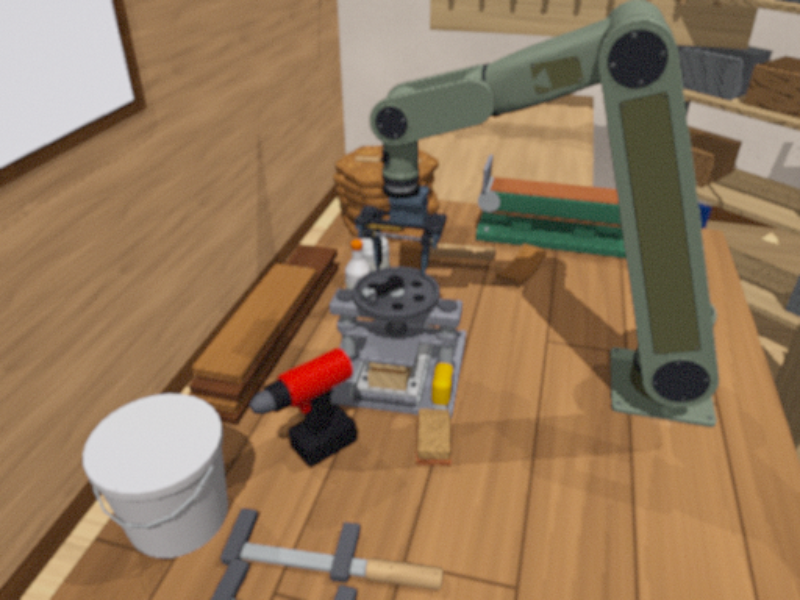

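Run:
```python
from h import *
np.set_printoptions(precision=1,suppress=True)
p=pose();D={n:viewer.grab_frame(n) for n in("scene","side")}
for n,d in D.items():
    l=spotter.landmark_of(d,"tray_pull"); print(n,[(x["score"],np.array(x["position"]),onz(d,x["position"],45)) for x in l])
    print(cam(d)[0], -cam(d)[0].T@cam(d)[1])
```

```text
scene [(0.73, array([208.6, 208.3]), array([ 569.8, -117.3,   45. ])), (0.52, array([326.3, 260.2]), array([669.3, 329.3,  45. ]))]
[[-0.2  1.   0. ]
 [ 0.8  0.2 -0.5]
 [-0.5 -0.1 -0.8]] [1232.4  175.8 1236.2]
side []
[[-1.  -0.3 -0. ]
 [-0.1  0.5 -0.8]
 [ 0.2 -0.8 -0.6]] [ 279.7 1120.3  921.7]
```

The scene view shows the wheel at about (415,303) of 800x600 and the pull bar at (340,335), left of the press. So the press's -x is roughly world -y. The handle is folded, with its pivot at azimuth ~50° from the hub. I'll rise above the wheel and turn -40°.

Call:
{"method": "apply_moves", "body": {"delta_pos": [[0,0,0.3],[0,0,0.6],[0,0.1,0.9],[0,0.25,1],[0,0.4,1],[-0.04,0.55,1],[-0.04,0.65,1],[-0.04,0.65,1],[-0.04,0.65,1]], "rot": [[0,0,-0.05],[0,0,-0.12],[0,0,-0.2],[0,0,-0.28],[0,0,-0.36],[0,0,-0.44],[0,0,-0.465],[0,0,-0.465],[0,0,-0.465]], "hand": [1,1,1,1,1,1,1,1,1]}}

```text
time_s: 3.2
ee_pos: [570.2, 78.1, 333.9]
ee_rot: [180.0, 0.0, 50.2]
force: [0.1, 0.3, 0.1]
gripper_width: 91.1
gripper_force: 0.0
```

Run:
```python
from h import *
np.set_printoptions(precision=1,suppress=True)
p=pose();print(p,env.state()["qpos"]);d=viewer.grab_frame("wrist");print(np.array(d["mount"]))
cv2.imwrite("pics/w1.png",d["pixels"][:,:,::-1])
for q in["wheel_hub","handle_pivot","grip_end"]:
    print(q,[(round(x["score"],2),np.array(x["position"]),onz(d,x["position"],222,p)) for x in spotter.landmark_of(d,q)])
for n in("scene","side"):
  d=viewer.grab_frame(n)
  for q in["tray_pull"]:
    print(q,[(round(x["score"],2),np.array(x["position"]),onz(d,x["position"],45,p)) for x in spotter.landmark_of(d,q)])
```

```text
(array([570.2,  78.1, 333.9]), array([[ 0.6,  0.8, -0. ],
       [ 0.8, -0.6, -0. ],
       [-0. ,  0. , -1. ]])) [ 6.7 15.6 76.5 -0.  87.9 46.5]
[[  -0.    -1.    -0.2   68.4]
 [   1.    -0.     0.    -1. ]
 [  -0.    -0.2    1.  -170.9]
 [   0.     0.     0.     1. ]]
wheel_hub [(0.89, array([256.1, 198.2]), array([564.7,  74.5, 222. ]))]
handle_pivot [(0.65, array([258.4, 113.2]), array([611.2, 127.3, 222. ]))]
grip_end [(0.59, array([253.9, 215.3]), array([553.5,  64.1, 222. ]))]
tray_pull [(0.59, array([206.2, 206.5]), array([ 564.6, -128. ,   45. ]))]
tray_pull [(0.57, array([252.9, 236.4]), array([553.1, 136. ,  45. ]))]
```

View pics/w1.png

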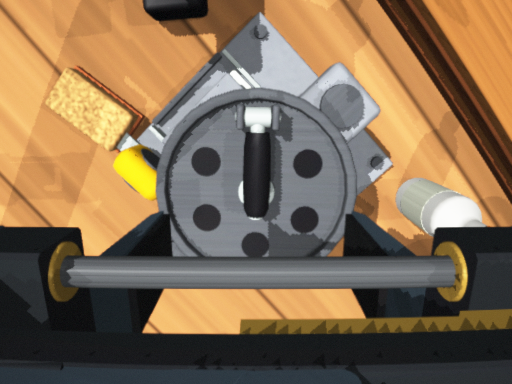

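The wrist view shows the black grip running from (258,110) to (255,216), parallel to the tool x axis and centred between the fingers. That agrees with the estimates, so I'll descend.

Call:
{"method": "apply_moves", "body": {"delta_pos": [[0,0.01,-0.3],[0,0.015,-0.6],[0,0.015,-0.85],[0,0.015,-1],[0,0.015,-1]], "rot": [[0,0,-0.01],[0,0,-0.015],[0,0,-0.015],[0,0,-0.015],[0,0,-0.015]], "hand": [1,1,1,1,1]}}

```text
time_s: 4.02
ee_pos: [567.5, 79.2, 209.5]
ee_rot: [-179.6, 0.4, 48.7]
force: [-1.8, 0.1, -0.1]
gripper_width: 91.2
gripper_force: 0.0
```

Call:
{"method": "apply_moves", "body": {"delta_pos": [[0,0,-0.03],[0,0,-0.03],[0,0,-0.03],[0,0,-0.03],[0,0,-0.03],[0,0,-0.03],[0,0,-0.03],[0,0,-0.03]], "rot": [[0,0,0],[0,0,0],[0,0,0],[0,0,0],[0,0,0],[0,0,0],[0,0,0],[0,0,0]], "hand": [1,0,0,0,0,0,0,0], "newtons": 12}}

```text
time_s: 4.68
ee_pos: [570.3, 79.8, 210.6]
ee_rot: [180.0, -0.0, 48.7]
force: [0.2, 0.2, -0.5]
gripper_width: 47.3
gripper_force: 0.0
```

Call:
{"method": "apply_moves", "body": {"delta_pos": [[0,0,0],[0,0,0],[0,0,0],[0,0,0],[0,0,0],[0,0,0]], "rot": [[0,0,0],[0,0,0],[0,0,0],[0,0,0],[0,0,0],[0,0,0]], "hand": [0,0,0,0,0,0]}}

```text
time_s: 5.18
ee_pos: [570.2, 79.8, 210.3]
ee_rot: [-180.0, 0.0, 48.7]
force: [0.6, 0.7, -0.5]
gripper_width: 21.7
gripper_force: 12.0
```

Call:
{"method": "apply_moves", "body": {"delta_pos": [[0.004,0.005,0.078],[0.016,0.018,0.155],[0.036,0.041,0.227],[0.063,0.072,0.294],[0.097,0.11,0.354],[0.136,0.155,0.405],[0.18,0.205,0.446],[0.228,0.26,0.476],[0.279,0.317,0.494],[0.33,0.376,0.5]], "rot": [[0,0,0],[0,0,0],[0,0,0],[0,0,0],[0,0,0],[0,0,0],[0,0,0],[0,0,0],[0,0,0],[0,0,0]], "hand": [0,0,0,0,0,0,0,0,0,0]}}

```text
time_s: 6.02
ee_pos: [610.4, 125.5, 272.9]
ee_rot: [179.9, -0.1, 48.8]
force: [-3.5, -3.0, 7.4]
gripper_width: 21.5
gripper_force: 12.0
```

Call:
{"method": "apply_moves", "body": {"delta_pos": [[0,0,0],[0.01,0.011,0],[0.02,0.022,0],[0.02,0.022,0]], "rot": [[0,0,0],[0,0,0],[0,0,0],[0,0,0]], "hand": [0,0,0,0]}}

```text
time_s: 6.35
ee_pos: [613.1, 128.5, 273.1]
ee_rot: [179.9, -0.2, 48.8]
force: [-3.3, -1.6, 6.7]
gripper_width: 21.3
gripper_force: 12.0
```

Run:
```python
from h import *
np.set_printoptions(precision=1,suppress=True)
p=pose();s=env.state();print(p[0],s["force"],s["torque"],s["qpos"]);D={n:viewer.grab_frame(n) for n in("scene","side","wrist")}
a=D["scene"]["pixels"][120:260,180:340];b=D["side"]["pixels"][120:260,160:320]
cv2.imwrite("pics/up.png",cv2.resize(np.hstack([a,b])[:,:,::-1],(800,350)))
for q in["wheel_hub","handle_pivot","grip_end"]:
    g=[]
    for n,d in D.items():
        l=spotter.landmark_of(d,q)
        if l: print(q,n,l[0]["score"],np.array(l[0]["position"]));g.append(ray(d,l[0]["position"],p))
    if len(g)>1: print(tri(g))
```

```text
[613.1 128.5 273.1] [-3.3 -1.6  6.7] [-0.4  0.8 -0. ] [10.8 21.4 76.6  0.  81.8 52. ]
wheel_hub scene 0.95 [264.7 191.9]
wheel_hub side 0.73 [328.9 175.9]
wheel_hub wrist 0.57 [254.3 304.8]
[453.5  30.3 156.3]
handle_pivot scene 0.56 [274.5 203.7]
handle_pivot wrist 0.94 [254.1 215.7]
[609.2 126.5 230.5]
grip_end side 0.71 [252.7 226.2]
grip_end wrist 0.78 [255.8 304.2]
[540.7  46.   63.6]
```

View pics/up.png

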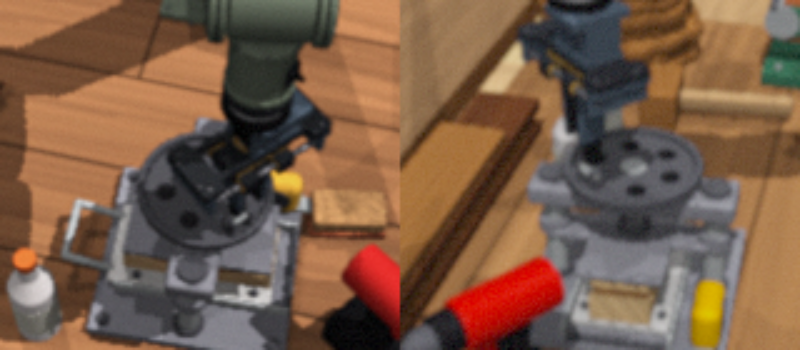

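The handle stands upright between the fingers. Next I'll work out the crank waypoints (0.22 rad per row, turning the tool by +90° overall).

Run:
```python
import numpy as np
f=np.radians(48.7);P=lambda a:np.array([66*np.cos(f+a),66*np.sin(f+a),2.55*a])
c=P(0)+np.array([1.3,1.5,0])
for k in range(5):
    L=[P(0.22*(10*k+i)) for i in range(1,11)]
    print([[float(round(v,3)) for v in (x-c)/120] for x in L]); c=L[-1]
```

```text
[[-0.11, 0.057, 0.005], [-0.221, 0.103, 0.009], [-0.34, 0.123, 0.014], [-0.461, 0.117, 0.019], [-0.577, 0.085, 0.023], [-0.684, 0.028, 0.028], [-0.776, -0.05, 0.033], [-0.848, -0.147, 0.037], [-0.897, -0.257, 0.042], [-0.922, -0.375, 0.047]]
[[0.002, -0.121, 0.005], [0.031, -0.238, 0.009], [0.084, -0.346, 0.014], [0.16, -0.44, 0.019], [0.254, -0.516, 0.023], [0.363, -0.568, 0.028], [0.481, -0.596, 0.033], [0.601, -0.598, 0.037], [0.719, -0.573, 0.042], [0.829, -0.523, 0.047]]
[[0.096, 0.073, 0.005], [0.174, 0.165, 0.009], [0.231, 0.272, 0.014], [0.262, 0.388, 0.019], [0.267, 0.509, 0.023], [0.246, 0.628, 0.028], [0.199, 0.739, 0.033], [0.129, 0.838, 0.037], [0.04, 0.919, 0.042], [-0.065, 0.978, 0.047]]
[[-0.116, 0.035, 0.005], [-0.236, 0.044, 0.009], [-0.355, 0.026, 0.014], [-0.468, -0.017, 0.019], [-0.569, -0.084, 0.023], [-0.652, -0.171, 0.028], [-0.715, -0.274, 0.033], [-0.754, -0.388, 0.037], [-0.766, -0.509, 0.042], [-0.752, -0.629, 0.047]]
[[0.04, -0.114, 0.005], [0.103, -0.217, 0.009], [0.188, -0.303, 0.014], [0.289, -0.369, 0.019], [0.402, -0.411, 0.023], [0.522, -0.427, 0.028], [0.642, -0.417, 0.033], [0.758, -0.381, 0.037], [0.862, -0.32, 0.042], [0.951, -0.238, 0.047]]
```

Call:
{"method": "apply_moves", "body": {"delta_pos": [[-0.11,0.057,0.005],[-0.221,0.103,0.009],[-0.34,0.123,0.014],[-0.461,0.117,0.019],[-0.577,0.085,0.023],[-0.684,0.028,0.028],[-0.776,-0.05,0.033],[-0.848,-0.147,0.037],[-0.897,-0.257,0.042],[-0.922,-0.375,0.047]], "rot": [[0,0,0.02],[0,0,0.04],[0,0,0.06],[0,0,0.08],[0,0,0.1],[0,0,0.12],[0,0,0.14],[0,0,0.16],[0,0,0.18],[0,0,0.21]], "hand": [0,0,0,0,0,0,0,0,0,0], "newtons": 25}}

```text
time_s: 7.78
ee_pos: [504.8, 85.5, 279.4]
ee_rot: [179.5, -0.6, 67.0]
force: [4.9, 4.0, 3.8]
gripper_width: 20.9
gripper_force: 25.0
```

Call:
{"method": "apply_moves", "body": {"delta_pos": [[0.002,-0.121,0.005],[0.031,-0.238,0.009],[0.084,-0.346,0.014],[0.16,-0.44,0.019],[0.254,-0.516,0.023],[0.363,-0.568,0.028],[0.481,-0.596,0.033],[0.601,-0.598,0.037],[0.719,-0.573,0.042],[0.829,-0.523,0.047]], "rot": [[0,0,0.02],[0,0,0.04],[0,0,0.06],[0,0,0.08],[0,0,0.1],[0,0,0.12],[0,0,0.14],[0,0,0.16],[0,0,0.18],[0,0,0.21]], "hand": [0,0,0,0,0,0,0,0,0,0]}}

```text
time_s: 8.62
ee_pos: [599.5, 25.7, 283.3]
ee_rot: [-179.7, -0.6, 85.0]
force: [-11.5, 10.5, 7.1]
gripper_width: 21.6
gripper_force: 25.1
```

Run:
```python
from h import *
np.set_printoptions(precision=1,suppress=True)
p=pose();s=env.state();print(p[0],s["force"],s["torque"],s["qpos"]);d=viewer.grab_frame("wrist")
cv2.imwrite("pics/w2.png",d["pixels"][:,:,::-1])
for q in["wheel_hub","handle_pivot"]:
    print(q,[(x["score"],x["position"],onz(d,x["position"],233,p)) for x in spotter.landmark_of(d,q)])
```

```text
[599.5  25.7 283.3] [-11.5  10.5   7.1] [ 1.9  2.5 -0.1] [ 1.  18.9 78.9  0.7 82.5  5.9]
wheel_hub [(0.97, [198.0, 144.4], array([564.2,  75.8, 233. ]))]
handle_pivot [(0.76, [254.1, 225.6], array([595.1,  18.2, 233. ]))]
```

View pics/w2.png

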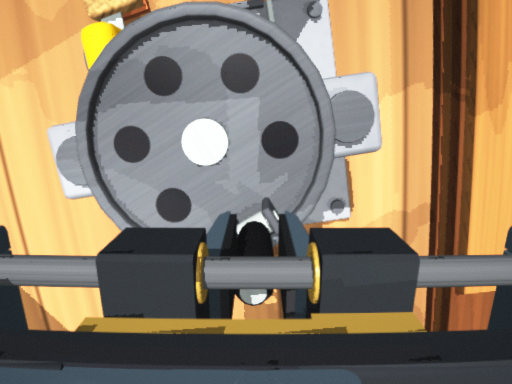

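Cranking works: the wheel has turned to about -60° azimuth and the hub is at (204,142) px. There is a radial pull of about 15 N, so I'll move the circle centre by about (-1,+3) mm.

Call:
{"method": "apply_moves", "body": {"delta_pos": [[0.09,0.085,0.005],[0.164,0.185,0.009],[0.221,0.297,0.014],[0.252,0.413,0.019],[0.257,0.534,0.023],[0.236,0.653,0.028],[0.189,0.764,0.033],[0.119,0.863,0.037],[0.03,0.944,0.042],[-0.075,1.0,0.047]], "rot": [[0,0,0.02],[0,0,0.04],[0,0,0.06],[0,0,0.08],[0,0,0.1],[0,0,0.12],[0,0,0.14],[0,0,0.16],[0,0,0.18],[0,0,0.21]], "hand": [0,0,0,0,0,0,0,0,0,0]}}

```text
time_s: 9.6
ee_pos: [598.2, 143.3, 290.7]
ee_rot: [178.9, -0.1, 103.0]
force: [8.3, 3.8, 3.1]
gripper_width: 21.4
gripper_force: 25.1
```

Call:
{"method": "apply_moves", "body": {"delta_pos": [[-0.113,0.035,0.005],[-0.233,0.044,0.009],[-0.352,0.026,0.014],[-0.465,-0.017,0.019],[-0.566,-0.084,0.023],[-0.649,-0.171,0.028],[-0.712,-0.274,0.033],[-0.751,-0.388,0.037],[-0.763,-0.509,0.042],[-0.749,-0.629,0.047]], "rot": [[0,0,0.02],[0,0,0.04],[0,0,0.06],[0,0,0.08],[0,0,0.1],[0,0,0.12],[0,0,0.14],[0,0,0.16],[0,0,0.18],[0,0,0.21]], "hand": [0,0,0,0,0,0,0,0,0,0]}}

```text
time_s: 10.43
ee_pos: [500.7, 67.0, 295.5]
ee_rot: [179.9, -0.3, 121.1]
force: [-6.9, 3.9, 7.8]
gripper_width: 21.8
gripper_force: 25.1
```

Call:
{"method": "apply_moves", "body": {"delta_pos": [[0.04,-0.114,0.005],[0.103,-0.217,0.009],[0.188,-0.303,0.014],[0.289,-0.369,0.019],[0.402,-0.411,0.023],[0.522,-0.427,0.028],[0.642,-0.417,0.033],[0.758,-0.381,0.037],[0.862,-0.32,0.042],[0.951,-0.238,0.047]], "rot": [[0,0,0.02],[0,0,0.04],[0,0,0.06],[0,0,0.08],[0,0,0.1],[0,0,0.12],[0,0,0.14],[0,0,0.16],[0,0,0.18],[0,0,0.21]], "hand": [0,0,0,0,0,0,0,0,0,0]}}

```text
time_s: 11.27
ee_pos: [613.4, 39.5, 299.6]
ee_rot: [-180.0, -0.6, 139.1]
force: [-16.9, 2.9, 4.5]
gripper_width: 21.7
gripper_force: 25.1
```

Run:
```python
from h import *
np.set_printoptions(precision=1,suppress=True)
p=pose();s=env.state();print(p[0],s["ee_rot"],s["force"],s["torque"],s["qpos"]);d=viewer.grab_frame("wrist")
cv2.imwrite("pics/w3.png",d["pixels"][:,:,::-1])
for q in["wheel_hub","handle_pivot","grip_end"]:
    print(q,[(x["score"],x["position"],onz(d,x["position"],250,p)) for x in spotter.landmark_of(d,q)])
```

```text
[613.4  39.5 299.6] [-180.    -0.6  139.1] [-16.9   2.9   4.5] [-0.1  3.6 -0.1] [  2.4  20.2  74.7   0.4  85.6 -46.8]
wheel_hub [(0.63, [250.8, 125.0], array([564.7,  75. , 250. ]))]
handle_pivot [(0.97, [255.6, 223.1], array([615.7,  34.8, 250. ]))]
grip_end [(0.72, [253.9, 285.1], array([649.8,   3.6, 250. ]))]
```

View pics/w3.png

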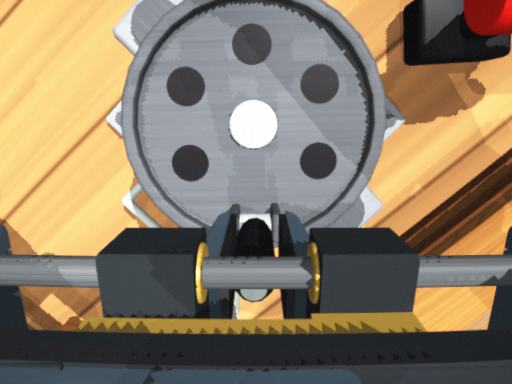

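The view down the grip shows the hub at (253,124) and the pivot near (255,222), which puts the azimuth at about -38° and the wheel at 11.0 rad. I'll nudge it against the stop to check.

Call:
{"method": "apply_moves", "body": {"delta_pos": [[0.008,0.024,0],[0.008,0.048,0],[0.008,0.048,0],[0.008,0.048,0]], "rot": [[0,0,0],[0,0,0],[0,0,0],[0,0,0]], "hand": [0,0,0,0]}}

```text
time_s: 11.8
ee_pos: [613.1, 40.5, 300.0]
ee_rot: [-179.5, -0.3, 139.0]
force: [-15.7, -5.5, 5.8]
gripper_width: 21.6
gripper_force: 25.0
```

Call:
{"method": "apply_moves", "body": {"delta_pos": [[0.013,0.015,0],[0.026,0.03,0],[0.026,0.03,0],[0.026,0.03,0]], "rot": [[0,0,0],[0,0,0],[0,0,0],[0,0,0]], "hand": [0,0,0,0]}}

```text
time_s: 12.13
ee_pos: [614.2, 41.7, 299.9]
ee_rot: [-179.1, -0.3, 138.9]
force: [-18.5, -10.6, 8.3]
gripper_width: 22.2
gripper_force: 25.2
```

At the stop: tangential force rises to about 20 N with no travel. I'll relieve the push and look at the platen before folding.

Call:
{"method": "apply_moves", "body": {"delta_pos": [[-0.03,-0.015,0],[-0.055,-0.03,0],[-0.055,-0.03,0],[-0.055,-0.03,0]], "rot": [[0,0,0],[0,0,0],[0,0,0],[0,0,0]], "hand": [0,0,0,0], "newtons": 12}}

```text
time_s: 12.47
ee_pos: [612.0, 40.4, 300.6]
ee_rot: [-179.8, -0.0, 138.9]
force: [-8.4, -4.6, 5.9]
gripper_width: 21.8
gripper_force: 12.0
```

Call:
{"method": "apply_moves", "body": {"delta_pos": [[-0.062,0.052,-0.006],[-0.122,0.103,-0.025],[-0.18,0.151,-0.056],[-0.233,0.195,-0.099],[-0.28,0.235,-0.151],[-0.32,0.269,-0.213],[-0.353,0.296,-0.282],[-0.377,0.316,-0.357],[-0.391,0.328,-0.436],[-0.396,0.332,-0.5]], "rot": [[0,0,0],[0,0,0],[0,0,0],[0,0,0],[0,0,0],[0,0,0],[0,0,0],[0,0,0],[0,0,0],[0,0,0]], "hand": [0,0,0,0,0,0,0,0,0,0]}}

```text
time_s: 13.3
ee_pos: [562.4, 82.5, 239.2]
ee_rot: [-179.8, -0.4, 139.0]
force: [-12.7, -1.0, 6.1]
gripper_width: 21.6
gripper_force: 12.1
```

Call:
{"method": "apply_moves", "body": {"delta_pos": [[0,0,-0.01],[0,0,-0.02],[0,0,-0.02]], "rot": [[0,0,0],[0,0,0],[0,0,0]], "hand": [0,0,0]}}

```text
time_s: 13.55
ee_pos: [562.0, 82.6, 236.3]
ee_rot: [-179.7, -0.5, 139.0]
force: [-12.8, -0.2, 3.9]
gripper_width: 21.6
gripper_force: 12.1
```

Call:
{"method": "apply_moves", "body": {"delta_pos": [[0,0,0],[0,0,0],[0,0,0],[0,0,0],[0,0,0.2],[0,0,0.5],[0,0,0.8],[0,0,1],[0,0,1]], "rot": [[0,0,0],[0,0,0],[0,0,0],[0,0,0],[0,0,0],[0,0,0],[0,0,0],[0,0,0],[0,0,0]], "hand": [1,1,1,1,1,1,1,1,1]}}

```text
time_s: 14.3
ee_pos: [569.2, 82.1, 362.9]
ee_rot: [179.4, 0.5, 139.0]
force: [-0.6, 0.1, 0.5]
gripper_width: 78.8
gripper_force: 0.0
```

Run:
```python
from h import *
np.set_printoptions(precision=1,suppress=True)
p=pose();s=env.state();print(p[0],s["ee_rot"],s["force"],s["gripper_width"]);D={n:viewer.grab_frame(n) for n in("wrist","side","scene")}
b=cv2.resize(D["side"]["pixels"][150:270,190:310],(384,384),interpolation=2)
cv2.imwrite("pics/w4.png",cv2.resize(np.hstack([D["wrist"]["pixels"],b]),(800,343))[:,:,::-1])
for q in["wheel_hub","handle_pivot","grip_end","tray_pull","former"]:
    for n,d in D.items():
        print(q,n,[(round(x["score"],2),np.array(x["position"]),onz(d,x["position"],{"t":45,"f":46}.get(q[0],250),p)) for x in spotter.landmark_of(d,q)[:1]])
```

```text
[569.2  82.1 362.9] [179.4   0.5 139. ] [-0.6  0.1  0.5] 78.84912388614964
wheel_hub wrist [(0.78, array([248.4, 190.4]), array([563.6,  77.4, 250. ]))]
wheel_hub side [(0.88, array([252.6, 176.9]), array([563.,  94., 250.]))]
wheel_hub scene [(0.93, array([262.9, 188.1]), array([571.4,  76.7, 250. ]))]
handle_pivot wrist [(0.73, array([247.6, 260.9]), array([612. ,  33.9, 250. ]))]
handle_pivot side [(0.92, array([241.6, 165.8]), array([615.1,  37.5, 250. ]))]
handle_pivot scene [(0.57, array([244.7, 193.8]), array([606.1,  26.5, 250. ]))]
grip_end wrist [(0.98, array([245.4, 186.4]), array([559.4,  77.8, 250. ]))]
grip_end side [(0.62, array([254.7, 168.7]), array([569.2,  44.9, 250. ]))]
grip_end scene [(0.67, array([268.2, 180.5]), array([538.7,  86.7, 250. ]))]
tray_pull wrist []
tray_pull side []
tray_pull scene [(0.71, array([205.3, 207.2]), array([ 568.3, -130.4,   45. ]))]
former wrist []
former side [(0.72, array([250.6, 222.7]), array([579.1,  69.4,  46. ]))]
former scene [(0.92, array([264. , 216.6]), array([554.8,  86.9,  46. ]))]
```

View pics/w4.png

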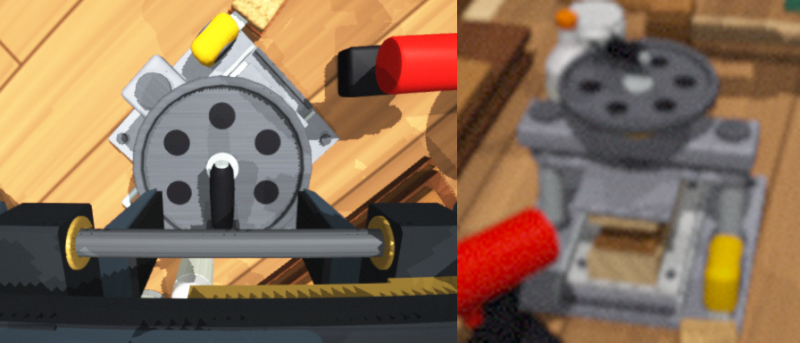

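Run:
```python
from h import *
np.set_printoptions(precision=1,suppress=True)
p=pose();d=viewer.grab_frame("wrist");s=viewer.grab_frame("side");c=viewer.grab_frame("scene")
hub=np.array([564.5,76.5,250]);az=np.radians(-41);dd=np.array([np.cos(az),np.sin(az),0]);pv=hub+66*dd
for th in (0,10,20,30,40,50,60):
    t=np.radians(th);e=pv+82*(-dd*np.cos(t)+np.array([0,0,np.sin(t)]))
    print(th,e,[proj(x,e,p) for x in(d,s,c)])
print([proj(x,hub,p) for x in(d,s,c)],[proj(x,pv,p) for x in(d,s,c)])
for x in(d,s,c): print([(round(y["score"],2),y["position"]) for y in spotter.landmark_of(x,"grip_end")[:2]])
cv2.imwrite("pics/w5.png",np.hstack([cv2.resize(x["pixels"][a:a+80,b:b+80],(390,390),interpolation=2) for x,a,b in((s,140,215),(c,145,225))])[:,:,::-1])
```

```text
0 [552.4  87.  250. ] [array([252.4, 178. ]), array([256.5, 176.2]), array([267.4, 184. ])]
10 [553.4  86.2 264.2] [array([252.2, 183.2]), array([256.2, 172.1]), array([267.3, 181.6])]
20 [556.2  83.8 278. ] [array([252., 192.]), array([255.5, 167.8]), array([266.6, 179.5])]
30 [560.7  79.8 291. ] [array([251.7, 204.6]), array([254.4, 163.3]), array([265.3, 178. ])]
40 [566.9  74.4 302.7] [array([251.5, 220.9]), array([252.8, 158.9]), array([263.3, 177. ])]
50 [574.5  67.8 312.8] [array([251.4, 240.2]), array([251. , 154.7]), array([260.7, 176.6])]
60 [583.4  60.1 321. ] [array([251.3, 261.7]), array([248.8, 150.9]), array([257.7, 176.8])]
[array([252.5, 196.9]), array([253.6, 173.9]), array([263.3, 186.3])] [array([252.8, 269.5]), array([242.2, 165.2]), array([246.2, 196.4])]
[(0.81, [250.0, 190.3])]
[(0.47, [256.4, 170.5]), (0.29, [286.8, 165.6])]
[(0.7, [267.4, 180.2])]
```

View pics/w5.png

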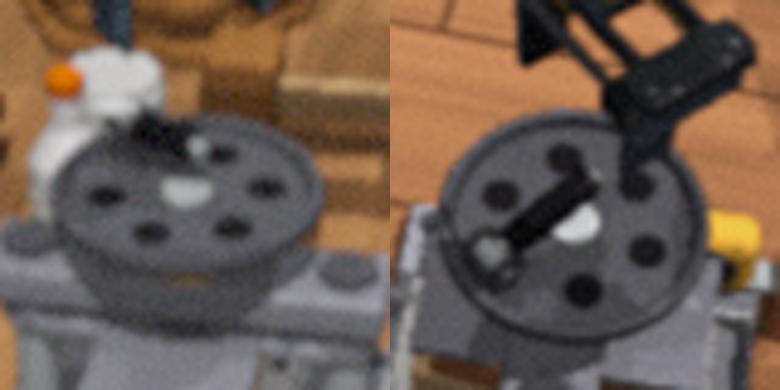

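The handle is still tilted up about 15°: the end sits clear above the white hub in both crops. I'll press it down with the shut fingertips.

Call:
{"method": "apply_moves", "body": {"delta_pos": [[-0.02,-0.01,0],[-0.05,-0.03,0],[-0.05,-0.03,-0.05],[-0.05,-0.03,-0.1],[-0.05,-0.03,-0.15],[-0.05,-0.03,-0.2],[-0.05,-0.03,-0.25],[-0.05,-0.03,-0.3],[-0.05,-0.03,-0.35],[-0.05,-0.03,-0.4]], "rot": [[0,0,0],[0,0,0],[0,0,0],[0,0,0],[0,0,0],[0,0,0],[0,0,0],[0,0,0],[0,0,0],[0,0,0]], "hand": [0,0,0,0,0,0,0,0,0,0]}}

```text
time_s: 16.33
ee_pos: [560.2, 77.8, 307.4]
ee_rot: [-180.0, -0.0, 139.0]
force: [0.3, 0.3, -0.0]
gripper_width: 27.0
gripper_force: 0.0
```

Call:
{"method": "apply_moves", "body": {"delta_pos": [[0,0,-0.06],[0,0,-0.12],[0,0,-0.18],[0,0,-0.24],[0,0,-0.3],[0,0,-0.35],[0,0,-0.4],[0,0,-0.44],[0,0,-0.46],[0,0,-0.46]], "rot": [[0,0,0],[0,0,0],[0,0,0],[0,0,0],[0,0,0],[0,0,0],[0,0,0],[0,0,0],[0,0,0],[0,0,0]], "hand": [0,0,0,0,0,0,0,0,0,0]}}

```text
time_s: 17.17
ee_pos: [561.3, 79.3, 257.5]
ee_rot: [179.6, 0.2, 139.0]
force: [-5.0, 4.3, 20.2]
gripper_width: 0.7
gripper_force: 9.7
```

Call:
{"method": "apply_moves", "body": {"delta_pos": [[0,0,0.15],[0,0,0.4],[0,0,0.7],[0.06,0.03,0.95],[0.06,0.03,0.95]], "rot": [[0,0,0],[0,0,0],[0,0,0],[0,0,0],[0,0,0]], "hand": [0,0,0.2,0.5,0.5]}}

```text
time_s: 17.58
ee_pos: [570.5, 81.8, 373.4]
ee_rot: [179.4, 0.5, 139.0]
force: [-0.2, -0.3, -0.2]
gripper_width: 17.6
gripper_force: 0.0
```

Run:
```python
from h import *
np.set_printoptions(precision=1,suppress=True)
p=pose();print(p[0]);d=viewer.grab_frame("wrist");s=viewer.grab_frame("side");c=viewer.grab_frame("scene")
hub=np.array([564.5,76.5,250]);az=np.radians(-41);dd=np.array([np.cos(az),np.sin(az),0]);pv=hub+66*dd
for th in (0,10,20):
    t=np.radians(th);e=pv+82*(-dd*np.cos(t)+np.array([0,0,np.sin(t)]))
    print(th,[proj(x,e,p) for x in(d,s,c)])
print([proj(x,hub,p) for x in(d,s,c)])
for q in("grip_end","wheel_hub","handle_pivot"): print(q,[[(round(y["score"],2),np.array(y["position"])) for y in spotter.landmark_of(x,q)[:1]] for x in(d,s,c)])
for x in (d,s,c): print([(y["score"],np.array(y["position"]),onz(x,y["position"],45,p)) for y in spotter.landmark_of(x,"tray_pull")])
w=cv2.resize(d["pixels"],(520,390))
cv2.imwrite("pics/w6.png",np.hstack([w]+[cv2.resize(x["pixels"][a:a+80,b:b+60],(280,390),interpolation=2) for x,a,b in((s,140,225),)])[:,:,::-1])
```

```text
[570.5  81.8 373.4]
0 [array([247.6, 169.5]), array([256.5, 176.2]), array([267.4, 184. ])]
10 [array([247.4, 174.2]), array([256.2, 172.1]), array([267.3, 181.6])]
20 [array([247.1, 182.3]), array([255.5, 167.8]), array([266.6, 179.5])]
[array([247.8, 187.5]), array([253.6, 173.9]), array([263.3, 186.3])]
grip_end [[(0.97, array([248.6, 170.4]))], [(0.57, array([255. , 177.7]))], [(0.6, array([270.4, 183.3]))]]
wheel_hub [[(0.75, array([245. , 188.7]))], [(0.87, array([255.3, 174.3]))], [(0.71, array([264.2, 184.1]))]]
handle_pivot [[(0.81, array([245.8, 252.9]))], [(0.8, array([238.9, 165.7]))], [(0.79, array([241.3, 195.1]))]]
[(0.29, array([239.1,  47.9]), array([445.3, 161.3,  45. ]))]
[]
[(0.87, array([207.4, 206.8]), array([ 564.7, -123.4,   45. ]))]
```

View pics/w6.png

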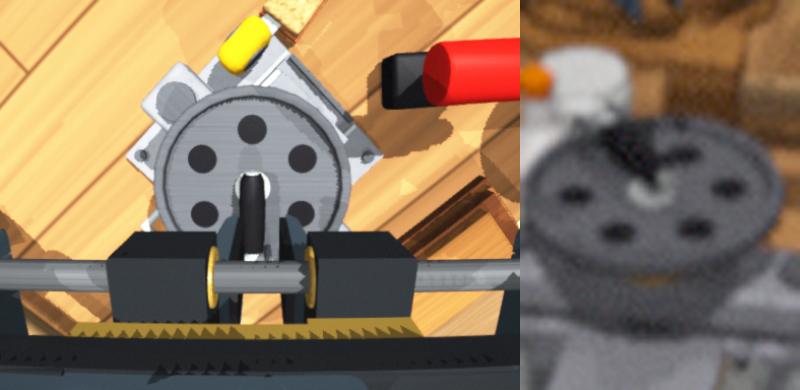

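Folded flat: grip_end matches the 0° prediction in all three views, and the wheel sits at the raised level. Next I'll go over to the tray bar, turning to yaw 180.

Call:
{"method": "apply_moves", "body": {"delta_pos": [[0,-0.15,0],[0,-0.4,0],[0,-0.65,0],[0,-0.85,0],[0,-1,0],[0,-1,0],[0,-1,0]], "rot": [[0,0,0.07],[0,0,0.15],[0,0,0.23],[0,0,0.31],[0,0,0.39],[0,0,0.47],[0,0,0.477]], "hand": [0.6,0.6,0.6,0.6,0.6,0.6,0.6]}}

```text
time_s: 18.92
ee_pos: [567.4, -39.7, 367.0]
ee_rot: [180.0, 0.0, -180.0]
force: [-0.2, 0.1, -0.2]
gripper_width: 54.9
gripper_force: 0.0
```

Call:
{"method": "apply_moves", "body": {"delta_pos": [[0,-0.25,-0.1],[0,-0.5,-0.2],[0,-0.75,-0.4],[0,-0.8,-0.6],[0,-0.8,-0.8],[0,-0.8,-0.9],[0,-0.8,-0.9]], "rot": [[0,0,0],[0,0,0],[0,0,0],[0,0,0],[0,0,0],[0,0,0],[0,0,0]], "hand": [0.6,0.6,0.6,0.6,0.6,0.6,0.6]}}

```text
time_s: 19.5
ee_pos: [565.8, -133.9, 255.6]
ee_rot: [179.9, -0.4, 179.8]
force: [-1.1, 0.2, -0.7]
gripper_width: 54.5
gripper_force: 0.0
```

Run:
```python
from h import *
np.set_printoptions(precision=1,suppress=True)
p=pose();s=env.state();print(p[0],s["ee_rot"],s["qpos"]);d=viewer.grab_frame("wrist")
cv2.imwrite("pics/w7.png",d["pixels"][:,:,::-1])
print([(y["score"],np.array(y["position"]),onz(d,y["position"],45,p)) for y in spotter.landmark_of(d,"tray_pull")])
for q in("tray","tray_pull"):
  for t in spotter.trace(d,q)[:1]: print(q,t["score"],t["box"])
```

```text
[ 565.8 -133.9  255.6] [179.9  -0.4 179.8] [ -14.5   17.8   84.3    0.    78.2 -104.3]
[(0.66, array([275.7, 184.2]), array([ 578.3, -112.7,   45. ]))]
tray 0.65 [364.2, 172.0, 194.1, 113.8]
tray_pull 0.77 [364.0, 170.5, 191.3, 115.4]
```

View pics/w7.png

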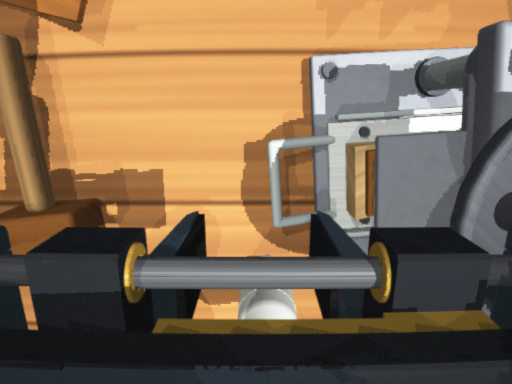

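The bar shows from about (276,143) to (279,225), with the arms running right to the tray and open space between them.

Run:
```python
from h import *
np.set_printoptions(precision=1,suppress=True)
p=pose();d=viewer.grab_frame("wrist")
for px,z in(((275,146),45),((279,222),45),((277,184),45),((312,57),18),((319,215),18)): print(px,onz(d,px,z,p))
```

```text
(275, 146) [ 540.2 -114.7   45. ]
(279, 222) [ 629.6 -108.9   45. ]
(277, 184) [ 583.6 -111.9   45. ]
(312, 57) [442.1 -72.4  18. ]
(319, 215) [629.6 -56.9  18. ]
```

Call:
{"method": "apply_moves", "body": {"delta_pos": [[0.05,-0.03,-0.15],[0.1,-0.06,-0.4],[0.12,-0.06,-0.65],[0.12,-0.06,-0.85],[0.12,-0.06,-1],[0.12,-0.06,-1],[0.12,-0.06,-1],[0.12,-0.06,-1]], "rot": [[0.07,0.002,0.015],[0.14,0.005,0.03],[0.2,0.007,0.045],[0.232,0.008,0.049],[0.232,0.008,0.049],[0.232,0.008,0.049],[0.232,0.008,0.049],[0.232,0.008,0.049]], "hand": [0.55,0.55,0.55,0.55,0.55,0.55,0.55,0.55]}}

```text
time_s: 20.42
ee_pos: [583.1, -141.8, 141.1]
ee_rot: [160.1, 0.2, -175.7]
force: [-0.2, 0.3, 1.0]
gripper_width: 50.5
gripper_force: 0.0
```

Run:
```python
from h import *
np.set_printoptions(precision=3,suppress=True)
P,R=pose();s=env.state();print(P,s["ee_rot"],s["qpos"],R[:,2],R[:,0])
g=np.array([578.4,-112.8,46]);print("need",(g+18.8*R[:,2]-P)/120, P)
d=viewer.grab_frame("wrist");print([(y["score"],np.array(y["position"]),onz(d,y["position"],45,(P,R))) for y in spotter.landmark_of(d,"tray_pull")])
print(proj(d,g,(P,R)))
```

```text
[ 583.112 -141.812  141.097] [ 160.146    0.239 -175.74 ] [ -24.438   28.157   87.813   18.132   74.434 -125.243] [-0.021  0.339 -0.941] [-0.997 -0.074 -0.004]
need [-0.043  0.295 -0.94 ] [ 583.112 -141.812  141.097]
[(0.58, array([251.3, 191.9]), array([ 577.102, -112.524,   45.   ]))]
[251.27  193.751]
```

Call:
{"method": "apply_moves", "body": {"delta_pos": [[-0.01,0.06,-0.19],[-0.02,0.12,-0.38],[-0.03,0.18,-0.57],[-0.04,0.24,-0.76],[-0.043,0.29,-0.92],[-0.043,0.295,-0.94],[-0.043,0.295,-0.94],[-0.043,0.295,-0.94],[-0.043,0.295,-0.94],[-0.043,0.295,-0.94]], "rot": [[0,0,0],[0,0,0],[0,0,0],[0,0,0],[0,0,0],[0,0,0],[0,0,0],[0,0,0],[0,0,0],[0,0,0]], "hand": [0.55,0.55,0.55,0.55,0.55,0.55,0,0,0,0], "newtons": 25}}

```text
time_s: 21.35
ee_pos: [577.9, -107.1, 27.8]
ee_rot: [160.1, 0.2, -175.8]
force: [0.3, 0.3, 0.4]
gripper_width: 26.2
gripper_force: 0.0
```

Call:
{"method": "apply_moves", "body": {"delta_pos": [[0,0,0],[0,0,0],[0,0,0],[0,0,0],[0,0,0],[0,0,0]], "rot": [[0,0,0],[0,0,0],[0,0,0],[0,0,0],[0,0,0],[0,0,0]], "hand": [0,0,0,0,0,0]}}

```text
time_s: 21.85
ee_pos: [577.1, -107.1, 26.7]
ee_rot: [160.1, 0.1, -175.8]
force: [-0.3, -3.4, 4.9]
gripper_width: 11.3
gripper_force: 25.0
```

Call:
{"method": "apply_moves", "body": {"delta_pos": [[0.001,-0.02,0],[0.004,-0.06,0],[0.009,-0.12,0],[0.014,-0.19,0],[0.02,-0.27,0],[0.026,-0.35,0],[0.032,-0.43,0],[0.038,-0.51,0],[0.044,-0.59,0],[0.05,-0.67,0]], "rot": [[0,0,0],[0,0,0],[0,0,0],[0,0,0],[0,0,0],[0,0,0],[0,0,0],[0,0,0],[0,0,0],[0,0,0]], "hand": [0,0,0,0,0,0,0,0,0,0]}}

```text
time_s: 22.68
ee_pos: [582.6, -185.8, 26.7]
ee_rot: [159.8, 0.0, -175.8]
force: [0.3, 3.8, 5.9]
gripper_width: 11.3
gripper_force: 25.0
```

Call:
{"method": "apply_moves", "body": {"delta_pos": [[0.006,-0.08,0],[0.012,-0.16,0],[0.018,-0.24,0],[0.024,-0.32,0],[0.029,-0.39,0],[0.033,-0.44,0],[0.035,-0.47,0],[0.037,-0.49,0],[0.038,-0.51,0],[0.038,-0.52,0]], "rot": [[0,0,0],[0,0,0],[0,0,0],[0,0,0],[0,0,0],[0,0,0],[0,0,0],[0,0,0],[0,0,0],[0,0,0]], "hand": [0,0,0,0,0,0,0,0,0,0]}}

```text
time_s: 23.52
ee_pos: [586.8, -246.7, 26.8]
ee_rot: [159.7, -0.0, -175.7]
force: [-0.9, 8.6, 6.8]
gripper_width: 11.0
gripper_force: 25.0
```

Call:
{"method": "apply_moves", "body": {"delta_pos": [[0.001,-0.015,0],[0.002,-0.03,0],[0.002,-0.03,0],[0.002,-0.03,0]], "rot": [[0,0,0],[0,0,0],[0,0,0],[0,0,0]], "hand": [0,0,0,0]}}

```text
time_s: 23.85
ee_pos: [586.8, -246.7, 26.8]
ee_rot: [159.3, -0.1, -175.7]
force: [1.7, 14.5, 6.1]
gripper_width: 11.0
gripper_force: 25.0
```

At the stop: force rises with no motion. Release and retreat.

Call:
{"method": "apply_moves", "body": {"delta_pos": [[-0.002,0.04,0],[-0.002,0.04,0],[-0.002,0.04,0],[-0.002,0.04,0],[-0.002,0.04,0],[-0.002,0.04,0],[0,0,0.11],[0.003,-0.08,0.33],[0.012,-0.18,0.6],[0.016,-0.3,0.95]], "rot": [[0,0,0],[0,0,0],[0,0,0],[0,0,0],[0,0,0],[0,0,0],[0,0,0],[0,0,0],[0,0,0],[0,0,0]], "hand": [0.5,0.5,0.5,0.5,0.5,0.5,0.5,0.5,0.5,0.5]}}

```text
time_s: 24.68
ee_pos: [588.4, -288.5, 137.0]
ee_rot: [160.0, -0.1, -175.8]
force: [2.1, 0.3, -0.1]
gripper_width: 45.7
gripper_force: 0.0
```

Call:
{"method": "apply_moves", "body": {"delta_pos": [[0,0,0.2],[-0.1,-0.1,0.5],[-0.3,-0.1,0.8],[-0.5,-0.1,1],[-0.5,-0.1,1],[-0.5,-0.1,1]], "rot": [[0,0,0],[0,0,0],[0,0,0],[0,0,0],[0,0,0],[0,0,0]], "hand": [0.5,0.5,0.5,0.5,0.5,0.5]}}

```text
time_s: 25.18
ee_pos: [529.2, -301.5, 259.8]
ee_rot: [160.3, 0.3, -175.9]
force: [0.4, -0.1, -1.1]
gripper_width: 45.7
gripper_force: 0.0
```

Run:
```python
from h import *
np.set_printoptions(precision=1,suppress=True)
p=pose();s=env.state();print(p[0],s["force"])
D={n:viewer.grab_frame(n) for n in("scene","side","wrist")}
for q,z in(("tray_pull",45),("former",46),("slat",46),("grip_end",250),("handle_pivot",250)):
    for n,d in D.items(): print(q,n,[(round(y["score"],2),np.array(y["position"]),onz(d,y["position"],z,p)) for y in spotter.landmark_of(d,q)[:2]])
cv2.imwrite("pics/end.png",np.hstack([cv2.resize(D["scene"]["pixels"][130:290,100:360],(520,320),interpolation=2),cv2.resize(D["side"]["pixels"][130:290,190:310],(240,320),interpolation=2)])[:,:,::-1])
```

```text
[ 529.2 -301.5  259.8] [ 0.4 -0.1 -1.1]
tray_pull scene [(0.97, array([170.3, 201.9]), array([ 578.3, -263. ,   45. ]))]
tray_pull side []
tray_pull wrist [(0.79, array([230.2, 223.9]), array([ 590.4, -254.1,   45. ]))]
former scene [(0.81, array([221.6, 210. ]), array([565.6, -69. ,  46. ]))]
former side []
former wrist []
slat scene [(0.86, array([220.9, 213.7]), array([581.2, -67.2,  46. ])), (0.67, array([326. , 258.4]), array([663.4, 327.3,  46. ]))]
slat side []
slat wrist []
grip_end scene [(0.56, array([271.6, 184. ]), array([549.3, 100. , 250. ]))]
grip_end side [(0.62, array([256.1, 177. ]), array([552.3,  92. , 250. ]))]
grip_end wrist []
handle_pivot scene [(0.67, array([316.9, 205.3]), array([592.6, 250.9, 250. ])), (0.59, array([244.3, 193.5]), array([605.3,  25. , 250. ]))]
handle_pivot side [(0.91, array([241.8, 167.1]), array([612.2,  45.3, 250. ]))]
handle_pivot wrist []
```

View pics/end.png

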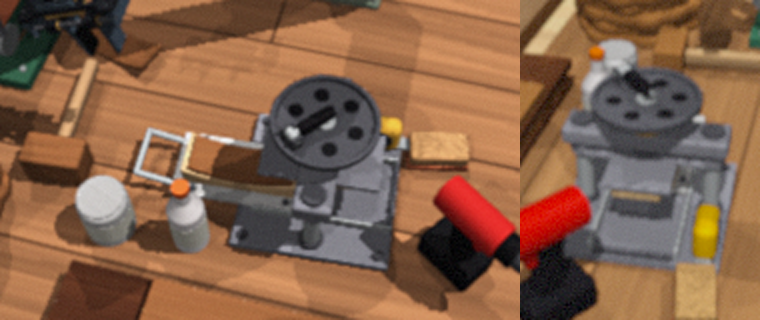

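The tray is out, with the bar at (160,155) and the slat lying in it. The handle is flat and the bystanders haven't moved.

```bash
python3 -c "
from workcell import env
print(env.job_done())"
```

```text
the job is handed in; nothing more can be done
None
```

The job is handed in at about 25 s of the 64 s allowed: upper mould cranked up to its stop, handle folded flat in the wheel, then the tray pulled out to its stop with the slat still in it and the other things left where they were; the judge's verdict was not shown.

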